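Last clamp into the pail, pail onto the scale

ROBOT

A 6-joint arm with a two-finger parallel gripper is mounted at the origin on the work surface. World frame = base frame: x ahead of the robot, y to its left, z up, the work surface at z = 0. Lengths are in mm, angles in rad, forces in N, time in s.
With the tool pointing down it reaches from about 275 to 750 mm from the base axis. Payload 10.2 kg.
Tool frame: the origin (TCP) lies midway between the tips of the shut fingers; the grasp point (between the pads) lies 19 mm behind it; z points along the fingers, y is the line along which they close (so a half turn about z gives the same grasp; the last joint's range is limited). The gripper opens to 85 mm and grips with 20 to 120 N. Pads are 22 mm wide; open, the fingers measure 114 mm over their backs; the gripper's body (76 mm by 85 mm) begins 54 mm behind the grasp point. The pads swing forward as they close: fully open they stand 13 mm farther back than shut.
Start: joints at [-1.528, 0.313, 1.498, -0, 1.331, -0.223], TCP at [137.894, -506.573, 231.294] pointing down, gripper open.
Joint ranges: [-2.94, 2.94], [-0.97, 2.17], [0.19, 2.56], [-1.23, 4.37], [0.02, 3.11], [-2.88, 2.88]. Speed limits (rad/s): [2.39, 2.39, 3.01, 3.14, 3.14, 3.14].

INTERFACE

Orientations are given as a unit quaternion [w, x, y, z].
In Python, from rig import ctrl gives the robot as it stands.
- The arm moves only by the tool arm_command, never from a script. Its argument "increments" is a list of rows, each an object with "dr": the turn, a rotation vector about the tool's x, y, z in units of pi/4 rad (1.0 is pi/4 rad), a list of three; "offset": the shift along the tool's x, y, z in units of 120 mm (1.0 is 120 mm), a list of three; "hand": the opening, from -1 (shut) to 1 (fully open). A call has 1 to 8 rows; each row shifts and turns the commanded pose from where the row before left it, along the tool's axes as they then stand; what a row does not reach is not made up. A row lasts 1/10 s, in which the tool goes at most 50 mm and 8.59 degrees, less where a joint would pass 70% of its speed; a pose out of reach is approached as far as the arm can. A call with a number of a shift or a turn outside -1 to 1 is refused whole. A call with a gripper value outside its range is refused whole. The fingers move at their own pace and stop on an object; "grip_force" is the grip in N (left out, the last holds). Time passes only in rows, so rows that do not move let the fingers close. It gives the time, the measured TCP pose, the force, the opening and the grip force at its end, in the units of the state.
- ctrl.sense(): the state, without advancing time (a new reading comes with each control period).
- ctrl.capture(name): name is "scene" or "top" or "wrist"; returns the picture (480x640x3 uint8, red, green, blue); there is no depth.
- ctrl.camera_info(name): a dict with "K" (3x3 intrinsics, pixels), "dist" ([k1, k2, p1, p2, k3] as OpenCV has them; the pictures are not rectified), "R" (3x3) and "t" (3): a world point X has camera coordinates R X + t. Camera axes: x right, y down, z forward; pixel columns grow to the right and rows downward; lengths in mm; the calibration is good to about 2 mm. A picture is of the moment at which its call begins: read the wrist's pose just before it. camera_info takes no time and is no camera call; for the wrist camera it gives the pose at the moment of the call.
- ctrl.finish_job(): hands the job in; it is judged then, once.
The state is a dict: "time_s": time; "joints": joint angles; "dq": joint speeds; "tau": joint torques, N m; "eef_pos": TCP position; "ee_rot": TCP orientation; "force": force on the tool from outside, world axes, zero at the start; "wrist_torque": the same for the moment, N m; "grip_width": opening from 0.0 (shut) to 1.0 (fully open); "grip_force": force on a finger pad.
Only numpy, scipy, OpenCV 4.12 (cv2) and the standard library are available. Lean on these libraries where they do the work, as an engineer would, in place of code of your own. Each camera call takes 0.05 s, during which the arm holds its last target. There are 200 camera calls.

TASK

Put the smallest of the three loose steel clamps into the pail while the pail still stands on the bench. Then lift the pail upright by its handle, set it down in the middle of the scale's pan under the shelf, with the clamp still inside, and let go only once it stands on the pan. Leave everything else on the bench where it is.

Things in the scene. Friction and masses are not known exactly. Their poses are not given: they have to be found in the camera images.
- clamp: The smallest clamp: a steel V-band ring lying flat, outer diameter 54 mm, inner diameter 38 mm (wall 8 mm thick all round), 20 mm high. A small T-bolt with lugs sticks out to 36 mm from the ring's axis on its own +x side, with the bolt running 34 mm along y. Origin at the centre of the underside, z up. 0.1 kg.
- clamp_center (a point): Centre of the smallest clamp's hole, 10 mm above its underside.
- pail: Open round galvanised steel pail: 105 mm high, outer diameter 144 mm at the bottom and 180 mm at the rim, wall 4 mm, floor 5 mm. Origin at the centre of the underside, z up; the handle spans it along the pail's own y axis. About 0.45 kg.
- pail_handle: The pail's stiff bail, fixed upright over the middle of the mouth (it does not fold). Its frame is the same as the pail's. Round black grip 18 mm in diameter and 80 mm long along y, its centre line 165 mm above the pail's underside; from its ends steel wires 7 mm thick slope down to the rim at y = +-92 mm.
- pail_grip (a point): Middle of the handle's black grip, on its centre line.
- station: Fixed weighing place: a low bench scale (housing 220 x 240 mm in x, y) beneath a plywood shelf on two 25 mm posts at x = 100 mm, y = +-165 mm. Origin on the bench under the middle of the scale; z up, +x points from its open front to its rear. A tool coming straight down meets the shelf, so the pail is carried in by a tool leaning back towards the open front.
- pan (a point): Middle of the scale's flat steel pan (210 x 210 mm), on its upper surface, 35 mm above the bench. Axes as the station's.
- shelf_edge (a point): Middle of the lower front edge of the plywood shelf above the scale, at station x = -30 mm, 400 mm above the bench. The shelf is 15 mm thick, 370 mm wide (y), and runs back from here 145 mm; small bins stand on it up to 462 mm above the bench.
- clamp_large: A wider clamp of the same kind, not needed: outer diameter 82 mm, inner 66 mm, 20 mm high, T-bolt reaching 50 mm from the axis on its +x side. Origin at the centre of the underside.
- clamp_tall: A taller clamp of the same kind, not needed: outer diameter 70 mm, inner 54 mm, 44 mm high, T-bolt reaching 44 mm from the axis on its +x side. Origin at the centre of the underside.
- wrench: A steel wrench lying flat, 170 mm long along its x, not needed.
- jar: A closed jar 48 mm in diameter and 60 mm high, not needed. Origin at the centre of the underside.
- carton: A closed cardboard carton 55 x 80 x 45 mm, not needed. Origin at the centre of the underside.
Mind the look-alikes: they are no part of the job. What is shaped like the clamp but blue is not meant.

How it is judged (in metres and radians):
On the way, in this order (a step that is already met when the one before it is completed fails the run):
1. the smallest clamp lies in the pail, let go of, while the pail stands on the bench (z of clamp_center in the frame of pail between 0 and 0.095 m and horizontal distance between clamp_center and pail below 0.08 m and height (world z) of pail below 0.008 m and contact force between the fingers and clamp below 0.2 N), for 0.2 s.
2. the pail hangs clear of the bench by its handle, with the clamp in it (z of clamp_center in the frame of pail between 0 and 0.095 m and horizontal distance between clamp_center and pail below 0.08 m and height (world z) of pail above 0.04 m and contact force between the fingers and pail_handle above 0.5 N), for 0.1 s.
3. the pail stands on the middle of the pan while its handle is still held (horizontal distance between pail and pan below 0.022 m and z of pail in the frame of pan between -0.006 and 0.006 m and angle between pail's own z axis and vertical below 0.1 rad and contact force between the fingers and pail_handle above 0.5 N and contact force between pail and station above 0.3 N).
At the end, for the whole second after the job is handed in: The pail stands upright (within 0.06 rad) and still on the scale's pan, its middle within 22 mm of the pan's middle, let go of, with the smallest clamp inside it; the other two clamps, the wrench, the jar and the carton are within 40 mm of where they were (horizontal distance between pail and pan below 0.022 m and z of pail in the frame of pan between -0.006 and 0.006 m and angle between pail's own z axis and vertical below 0.06 rad and z of clamp_center in the frame of pail between 0 and 0.095 m and horizontal distance between clamp_center and pail below 0.08 m and linear speed of pail below 0.02 m/s and contact force between pail and station above 1 N); the robot touches nothing.
It fails at once if one of the other clamps, the wrench, the jar or the carton moved by more than 40 mm (distance of any of clamp_large, clamp_tall, wrench, jar, carton from where it was at the start of the episode above 0.04 m).
It fails at once if the pail leans more than 0.6 rad (angle between pail's own z axis and vertical above 0.6 rad).
It also fails if it takes over 58 s, if anything falls off the work surface, if the arm or the gripper's body presses on something with over 40 N, if the wrist force passes 120 N, or if a joint passes its speed limit or range.

## Working session

There is one attempt and no reset: what is moved stays moved. The work goes in short steps, Python scripts to look and compute and a tool call to move; the robot and the scene stay as the last step left them, time stands still between calls to the robot, and variables do not carry over. Pictures are saved under pics/ and viewed, at most 10 in all, crops included, and the job is handed in when it is done.

Besides the shell and the picture viewer there is one more tool, called after "Request:" as a command line: name --argument value ..., lists and objects as JSON in quotes. arm_command: Moves the arm, as the interface text tells. Shifts and turns lie within -1 to 1; 1 stands for 120 mm of shift or pi/4 rad of turn. Its arguments: {"type":"object","properties":{"increments":{"type":"array"},"grip_force":{"type":"number"}},"required":["increments"]}

```bash
mkdir -p pics; ls; python3 - <<'E'
from rig import ctrl
import cv2,numpy as np
s=ctrl.sense(); print(s['eef_pos'],s['ee_rot'],s['time_s'])
for n in("scene","top"):
    i=ctrl.camera_info(n); print(n,np.round(i['K'],1).tolist(),i['dist'],'cam at',np.round(-np.array(i['R']).T@i['t'],0),np.round(i['R'],2).tolist())
    cv2.imwrite(f'pics/{n}0.png',cv2.cvtColor(ctrl.capture(n),cv2.COLOR_RGB2BGR))
E
```

```text
pics
[ 137.88405895 -506.30278129  230.72948205] [-6.42515143e-04  9.91182136e-01  1.32504927e-01  7.03682371e-05] 0.0
scene [[485.8, 0.0, 322.3], [0.0, 485.8, 228.8], [0.0, 0.0, 1.0]] [-0.1155477  0.         0.         0.         0.       ] cam at [1029. -681.  801.] [[0.78, 0.63, 0.01], [0.38, -0.45, -0.81], [-0.5, 0.64, -0.58]]
top [[437.7, 0.0, 322.6], [0.0, 437.7, 241.3], [0.0, 0.0, 1.0]] [-0.07447007  0.          0.          0.          0.        ] cam at [ 450.  -59. 1150.] [[0.01, -1.0, 0.03], [-1.0, -0.01, -0.06], [0.06, -0.02, -1.0]]
```

View pics/top0.png

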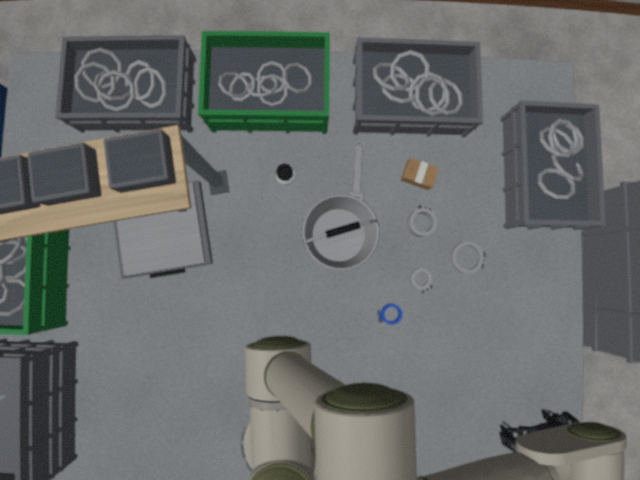

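View pics/scene0.png

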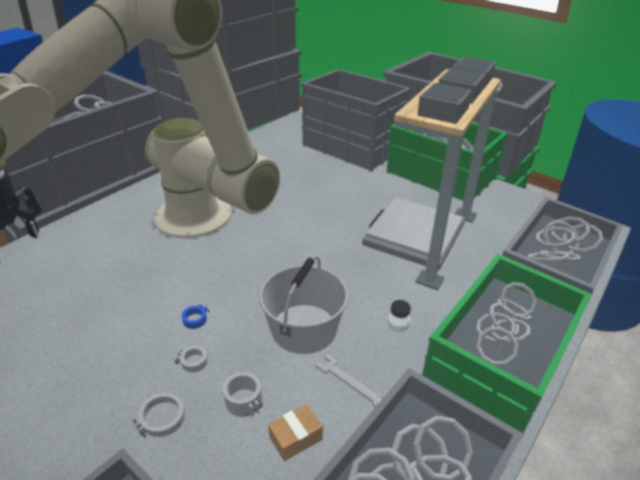

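Top view: the smallest clamp candidates are grey rings at (422,279) small, (423,221) tall and (468,257) large, plus a blue look-alike at (391,314), and more rings in the boxes. I choose (422,279). The pail is at (341,231) and the scale pan near (162,240). I'll check with a crop and segment it.

```bash
cat > h.py <<'E'
import numpy as np,cv2
from rig import ctrl
def ray(n,uv,z,info=None):
    i=info or ctrl.camera_info(n); R=np.array(i['R']);t=np.array(i['t'])
    p=cv2.undistortPoints(np.float64(uv).reshape(-1,1,2),np.array(i['K']),np.array(i['dist'])).reshape(-1,2)
    d=np.c_[p,np.ones(len(p))]@R; c=-R.T@t
    return c+d*((z-c[2])/d[:,2])[:,None]
def proj(n,X,info=None):
    i=info or ctrl.camera_info(n)
    return cv2.projectPoints(np.float64(X).reshape(-1,1,3),cv2.Rodrigues(np.array(i['R']))[0],np.float64(i['t']),np.array(i['K']),np.array(i['dist']))[0].reshape(-1,2)
E
python3 - <<'E'
import cv2,numpy as np
from h import *
a=cv2.imread('pics/top0.png'); s=cv2.imread('pics/scene0.png')
c1=cv2.resize(a[170:330,290:490],(400,320),interpolation=cv2.INTER_CUBIC)
c2=cv2.resize(a[170:290,100:250],(400,320),interpolation=cv2.INTER_CUBIC)
c3=cv2.resize(s[290:410,130:280],(400,280)); c4=cv2.resize(s[190:270,355:455],(400,280))
cv2.imwrite('pics/crop.png',np.vstack([np.hstack([c1,c2]),np.hstack([c3,c4])]))
print(a[285:273:-1,423].tolist(), a[279,405:440].tolist())
E
```

```text
[[120, 118, 116], [116, 115, 113], [122, 120, 116], [129, 125, 121], [128, 125, 123], [127, 123, 119], [124, 122, 118], [125, 123, 119], [125, 123, 119], [126, 124, 121], [124, 122, 119], [124, 122, 119]] [[126, 123, 119], [128, 125, 121], [125, 123, 120], [124, 121, 118], [123, 120, 119], [125, 124, 123], [135, 133, 132], [139, 138, 137], [142, 140, 137], [134, 132, 131], [133, 131, 128], [127, 126, 124], [130, 128, 125], [125, 124, 122], [132, 129, 127], [127, 123, 120], [127, 123, 119], [125, 123, 119], [124, 122, 118], [125, 124, 119], [128, 125, 124], [123, 121, 119], [122, 122, 120], [132, 130, 129], [140, 139, 135], [142, 138, 137], [137, 135, 133], [131, 130, 125], [126, 124, 121], [125, 123, 120], [123, 119, 117], [128, 123, 119], [124, 123, 118], [130, 128, 124], [127, 125, 120]]
```

View pics/crop.png

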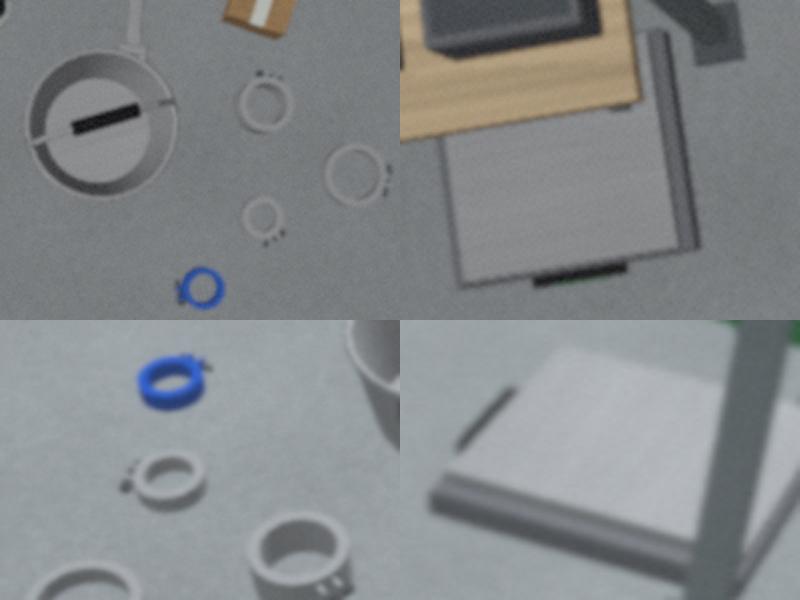

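The crop confirms it: (421,278) is the smallest low grey ring, with its bolt dots toward lower right. The handle grip runs from (327,234) to (360,225), and the pan's front edge from (123,276) to (205,263).

```bash
python3 - <<'E'
import cv2,numpy as np
from h import *
a=cv2.imread('pics/top0.png'); s=cv2.imread('pics/scene0.png')
np.set_printoptions(precision=1,suppress=True)
def comp(im,box,f):
    x0,y0,x1,y1=box; k=4
    c=cv2.resize(im[y0:y1,x0:x1],None,fx=k,fy=k,interpolation=cv2.INTER_CUBIC).astype(int)
    m=f(c).astype(np.uint8)
    cs,_=cv2.findContours(m,cv2.RETR_EXTERNAL,cv2.CHAIN_APPROX_NONE)
    q=max(cs,key=lambda q:np.prod(cv2.boundingRect(q)[2:])); return (q.reshape(-1,2)+.5)/k-.5+[x0,y0]
g=lambda c:c.mean(2)
# clamp top
q=comp(a,(404,262,440,292),lambda c:cv2.GaussianBlur(g(c),(9,9),0)>128)
e=cv2.minEnclosingCircle(q.astype(np.float32)); print('clamp top',e, q.mean(0))
print(ray('top',[e[0]],20)); P=ray('top',q,20); (c,r)=cv2.minEnclosingCircle(P[:,:2].astype(np.float32)); print(c,r)
d=ray('top',[[431,286.5],[427,289.5],[423,291.5]],12); print('bolt',d)
# scene: ring outer top rim centre (crop3 170,470 region)
print('scene clamp',ray('scene',[[130+170*150/400,290+(472-320)*120/280]],20))
# grip black
q=comp(a,(315,215,370,245),lambda c:g(c)<50); b=cv2.minAreaRect(q.astype(np.float32)); print('grip',b,ray('top',[b[0]],165))
bp=cv2.boxPoints(b); print(ray('top',bp,165))
q=comp(s,(285,245,325,300),lambda c:g(c)<50); b=cv2.minAreaRect(q.astype(np.float32)); print('grip scene',b,ray('scene',[b[0]],165))
# floor/rim
print('rim', ray('top',[[340.5,232]],105))
f=lambda x,y:[100+(x-400)/2.667,170+y/2.667]
W=ray('top',[f(462,283),f(680,248),f(443,140),f(650,100)],35); print('pan',W)
print('shelf edge top front',ray('top',[[0,238],[189,208]],415), 'post foot',ray('top',[f(718,38)],3))
print('scene pan corners', ray('scene',[[355+170/4,190+30/3.5],[355+45/4,190+160/3.5]],35))
E
```

```text
clamp top ((421.00250244140625, 278.37109375), 11.50240421295166) [421.6 278.6]
[[ 429.7 -343.8   20. ]]
(429.6464538574219, -344.3053283691406) 29.927690505981445
bolt [[ 408.5 -372.3   12. ]
 [ 400.6 -361.7   12. ]
 [ 395.3 -351.1   12. ]]
scene clamp [[ 430.3 -341.3   20. ]]
grip ((342.614013671875, 229.05238342285156), (5.7530341148376465, 33.50385665893555), 73.10134887695312) [[ 542.2 -128.4  165. ]]
[[ 537.   -90.2  165. ]
 [ 560.  -162.8  165. ]
 [ 547.5 -166.6  165. ]
 [ 524.5  -94.1  165. ]]
grip scene ((298.6875305175781, 282.1875305175781), (0.1767766773700714, 0.3535533547401428), 45.0) [[ 555.8 -155.7  165. ]]
rim [[ 540.7 -127.6  105. ]]
pan [[427.5 421.4  35. ]
 [463.7 211.9  35. ]
 [564.7 445.4  35. ]
 [605.4 244.8  35. ]]
shelf edge top front [[497.1 480.3 415. ]
 [551.6 149.3 415. ]] post foot [[672.6 187.8   3. ]]
scene pan corners [[441.5 418.2  35. ]
 [476.1 204.7  35. ]]
```

Request:
arm_command --increments '[{"dr": [0, 0, -0.185], "offset": [0, 0, 0], "hand": 1}, {"dr": [0, 0, -0.19], "offset": [0, 0, 0], "hand": 1}, {"dr": [0, 0, 0], "offset": [0.35, 0.02, 0.1], "hand": 1}, {"dr": [0, 0, 0], "offset": [0.35, 0.02, 0.1], "hand": 1}, {"dr": [0, 0, 0], "offset": [0.35, 0.02, 0.1], "hand": 1}, {"dr": [0, 0, 0], "offset": [0.35, 0.02, 0.1], "hand": 1}, {"dr": [0, 0, 0], "offset": [0.35, 0.02, 0.1], "hand": 1}, {"dr": [0, 0, 0], "offset": [0.35, 0.02, 0.1], "hand": 1}]'

```text
time_s: 0.9
eef_pos: [360.3, -383.7, 158.6]
ee_rot: [-0.0, 0.961, 0.276, -0.0]
force: [-0.3, -0.7, 0.1]
grip_width: 0.999
grip_force: 0.0
```

Request:
arm_command --increments '[{"dr": [0, 0, 0], "offset": [0.35, 0, 0], "hand": 1}, {"dr": [0, 0, 0], "offset": [0, 0, 0], "hand": 1}, {"dr": [0, 0, 0], "offset": [0, 0, 0], "hand": 1}]'

```text
time_s: 1.2
eef_pos: [394.9, -362.0, 159.0]
ee_rot: [-0.0, 0.961, 0.277, -0.0]
force: [-1.0, -0.1, -0.3]
grip_width: 1.001
grip_force: 0.0
```

```bash
cat >> h.py <<'E'
from scipy.spatial.transform import Rotation as Ro
np.set_printoptions(precision=3,suppress=True)
def st():
    s=ctrl.sense(); q=s['ee_rot']; return s,np.array(s['eef_pos']),Ro.from_quat([q[1],q[2],q[3],q[0]])
def delta(p,xa=None,za=None):
    "offset (units, in current tool axes) and turn (units) to reach TCP p with tool x, z along xa, za"
    s,e,R=st(); print('t',s['time_s'],'tcp',e,'x',R.as_matrix()[:,0],'z',R.as_matrix()[:,2],'F',np.array(s['force']),'grip',s['grip_width'],s['grip_force'],'j',np.array(s['joints']))
    if za is not None:
        z=np.array(za,float);z/=np.linalg.norm(z);x=np.array(xa,float);x-=z*(x@z);x/=np.linalg.norm(x)
        T=Ro.from_matrix(np.c_[x,np.cross(z,x),z]); print(' turn',(R.inv()*T).as_rotvec()/(np.pi/4),'offset in new axes',T.inv().apply(np.array(p)-e)/120)
    print(' offset',R.inv().apply(np.array(p)-e)/120)
E
python3 - <<'E'
from h import *
delta([430,-343,0],[.845,.53,0],[0,0,-1])
i=ctrl.camera_info('wrist'); im=ctrl.capture('wrist'); cv2.imwrite('pics/w1.png',im[:,:,::-1])
print(proj('wrist',[[430,-343,20]],i),np.array(i['K']).tolist(), -np.array(i['R']).T@i['t'])
import pickle;pickle.dump(i,open('w1.pkl','wb'))
E
```

```text
t 1.2 tcp [ 394.91  -362.009  158.975] x [ 0.846  0.533 -0.   ] z [-0.001  0.    -1.   ] F [-0.995 -0.065 -0.282] grip 1.0010486985153761 0.0 j [-0.961  0.403  1.568 -0.     1.171  0.048]
 turn [-0.001  0.     0.002] offset in new axes [0.332 0.021 1.325]
 offset [0.332 0.023 1.325]
[[323.219 172.334]] [[380.1236741758841, 0.0, 319.8089304685385], [0.0, 380.1236741758841, 239.08539469846207], [0.0, 0.0, 1.0]] [ 455.374 -324.115  302.405]
```

View pics/w1.png

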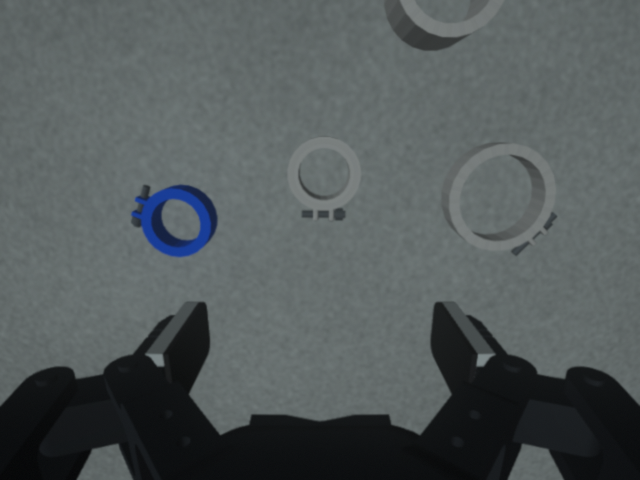

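The wrist view shows the small clamp's ring at (324,174), against a prediction of (323,172). The bolt at (324,214) lies along tool −x, so the alignment is right and I descend.

Request:
arm_command --increments '[{"dr": [0, 0, 0], "offset": [0.325, 0.025, 0], "hand": 1}, {"dr": [0, 0, 0], "offset": [0, 0, 0.3], "hand": 1}, {"dr": [0, 0, 0], "offset": [0, 0, 0.3], "hand": 1}, {"dr": [0, 0, 0], "offset": [0, 0, 0.3], "hand": 1}, {"dr": [0, 0, 0], "offset": [0, 0, 0.25], "hand": 1}, {"dr": [0, 0, 0], "offset": [0, 0, 0.1], "hand": 1}, {"dr": [0, 0, 0], "offset": [0, 0, 0.07], "hand": 1}, {"dr": [0, 0, 0], "offset": [0, 0, 0], "hand": 1}]'

```text
time_s: 2.05
eef_pos: [428.9, -344.8, 1.0]
ee_rot: [0.0, 0.961, 0.276, -0.0]
force: [0.3, -0.1, 0.6]
grip_width: 0.997
grip_force: 0.0
```

Request:
arm_command --increments '[{"dr": [0, 0, 0], "offset": [0, 0, 0], "hand": -1}, {"dr": [0, 0, 0], "offset": [0, 0, 0], "hand": -1}, {"dr": [0, 0, 0], "offset": [0, 0, 0], "hand": -1}, {"dr": [0, 0, 0], "offset": [0, 0, 0], "hand": -1}, {"dr": [0, 0, 0], "offset": [0, 0, 0], "hand": -1}, {"dr": [0, 0, 0], "offset": [0, 0, 0], "hand": -1}]' --grip_force 40

```text
time_s: 2.65
eef_pos: [429.6, -344.8, 2.3]
ee_rot: [0.001, 0.961, 0.277, 0.0]
force: [-1.8, 1.4, 7.5]
grip_width: 0.614
grip_force: 41.8
```

Request:
arm_command --increments '[{"dr": [0, 0, 0], "offset": [0, 0, -0.1], "hand": -1}, {"dr": [0, 0, 0], "offset": [0, 0, -0.3], "hand": -1}, {"dr": [0, 0, 0], "offset": [0, 0, -0.35], "hand": -1}, {"dr": [0, 0, 0], "offset": [0, 0, -0.35], "hand": -1}, {"dr": [0, 0, 0], "offset": [0, 0, -0.35], "hand": -1}, {"dr": [0, 0, 0], "offset": [0, 0, -0.3], "hand": -1}, {"dr": [0, 0, 0], "offset": [0, 0, 0], "hand": -1}]'

```text
time_s: 3.35
eef_pos: [430.4, -345.6, 217.1]
ee_rot: [0.005, 0.961, 0.277, 0.002]
force: [-0.6, -0.3, -1.1]
grip_width: 0.616
grip_force: 42.6
```

```bash
python3 - <<'E'
from h import *
delta([497.5,-142,118],[.953,.302,0],[0,0,-1])
E
```

```text
t 3.35 tcp [ 430.389 -345.561  217.066] x [0.847 0.532 0.001] z [ 0.007 -0.008 -1.   ] F [-0.568 -0.265 -1.093] grip 0.6161919275415653 42.612601490691304 j [-0.889  0.377  1.446  0.     1.308  0.121]
 turn [ 0.013 -0.003  0.323] offset in new axes [ 1.046 -1.448  0.826]
 offset [ 1.374 -1.148  0.816]
```

Request:
arm_command --increments '[{"dr": [0.01, 0, 0.16], "offset": [0, 0, 0], "hand": -1}, {"dr": [0, 0, 0.163], "offset": [0, 0, 0], "hand": -1}, {"dr": [0, 0, 0], "offset": [0.21, -0.29, 0], "hand": -1}, {"dr": [0, 0, 0], "offset": [0.21, -0.29, 0], "hand": -1}, {"dr": [0, 0, 0], "offset": [0.21, -0.29, 0], "hand": -1}, {"dr": [0, 0, 0], "offset": [0.21, -0.29, 0], "hand": -1}, {"dr": [0, 0, 0], "offset": [0.2, -0.28, 0], "hand": -1}, {"dr": [0, 0, 0], "offset": [0, 0, 0], "hand": -1}]'

```text
time_s: 4.15
eef_pos: [496.6, -137.7, 212.3]
ee_rot: [-0.004, 0.988, 0.155, -0.001]
force: [-0.6, -1.2, -0.1]
grip_width: 0.618
grip_force: 42.6
```

```bash
python3 - <<'E'
from h import *
delta([497.5,-142,118],[.953,.302,0],[0,0,-1])
i=ctrl.camera_info('wrist'); im=ctrl.capture('wrist'); cv2.imwrite('pics/w2.png',im[:,:,::-1])
print(proj('wrist',[[542,-128,165],[530.5,-90,165],[553.6,-164,165]],i))
E
```

```text
t 4.15 tcp [ 496.582 -137.728  212.277] x [ 0.952  0.307 -0.001] z [-0.004  0.008 -1.   ] F [-0.614 -1.221 -0.109] grip 0.6179092430289919 42.63382194098085 j [-0.501  0.31   1.552  0.005  1.286  0.757]
 turn [-0.011  0.001  0.006] offset in new axes [-0.003  0.036  0.786]
 offset [-0.003  0.043  0.785]
[[329.534 180.091]
 [250.392 178.711]
 [405.013 180.312]]
```

View pics/w2.png

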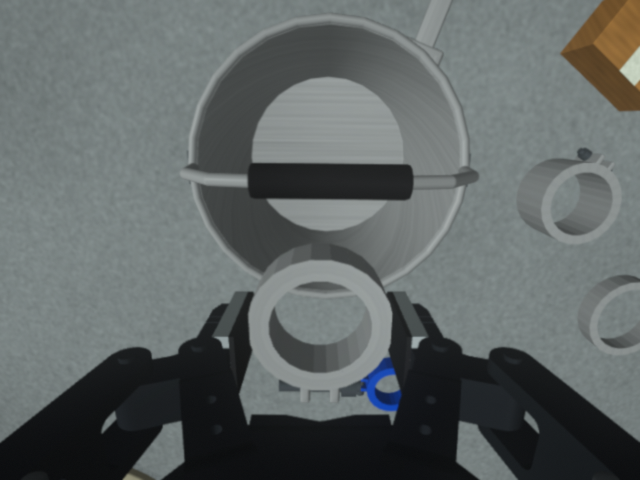

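The clamp is held firmly. The handle grip centre is at (330,181), as predicted (329.5,180), and the pail is well aligned. I lower and release.

Request:
arm_command --increments '[{"dr": [0, 0, 0], "offset": [0, 0.04, 0.25], "hand": -1}, {"dr": [0, 0, 0], "offset": [0, 0, 0.25], "hand": -1}, {"dr": [0, 0, 0], "offset": [0, 0, 0.2], "hand": -1}, {"dr": [0, 0, 0], "offset": [0, 0, 0.085], "hand": -1}, {"dr": [0, 0, 0], "offset": [0, 0, 0], "hand": -1}, {"dr": [0, 0, 0], "offset": [0, 0, 0], "hand": -1}]'

```text
time_s: 4.8
eef_pos: [497.5, -146.5, 118.9]
ee_rot: [-0.003, 0.988, 0.152, -0.001]
force: [-0.0, 0.4, -1.2]
grip_width: 0.613
grip_force: 42.6
```

Request:
arm_command --increments '[{"dr": [0, 0, 0], "offset": [0, 0, 0], "hand": 1}, {"dr": [0, 0, 0], "offset": [0, 0, 0], "hand": 1}, {"dr": [0, 0, 0], "offset": [0, 0, 0], "hand": 1}, {"dr": [0, 0, 0], "offset": [0, 0, 0], "hand": 1}, {"dr": [0, 0, 0], "offset": [0, 0, 0], "hand": 1}, {"dr": [0, 0, 0], "offset": [0, 0, -0.3], "hand": 1}, {"dr": [0, 0, 0], "offset": [0, 0, -0.35], "hand": 1}, {"dr": [0, 0, 0], "offset": [0, 0, -0.35], "hand": 1}]'

```text
time_s: 5.6
eef_pos: [497.3, -146.5, 239.3]
ee_rot: [-0.004, 0.988, 0.153, -0.002]
force: [0.7, 0.2, -0.5]
grip_width: 1.002
grip_force: 0.0
```

Request:
arm_command --increments '[{"dr": [0, 0, 0], "offset": [-0.3, 0, -0.2], "hand": 1}, {"dr": [0, 0, 0], "offset": [-0.35, 0, -0.2], "hand": 1}, {"dr": [0, 0, 0], "offset": [0, 0, 0], "hand": 1}, {"dr": [0, 0, 0], "offset": [0, 0, 0], "hand": 0}]'

```text
time_s: 6.0
eef_pos: [423.3, -170.8, 286.3]
ee_rot: [-0.003, 0.988, 0.152, -0.001]
force: [0.2, -1.6, 0.2]
grip_width: 0.856
grip_force: 0.0
```

```bash
python3 - <<'E'
from h import *
c=np.radians
th=c(50);yaw=c(17.6); h=np.array([np.cos(yaw),np.sin(yaw),0])
z=np.sin(th)*h-np.cos(th)*np.array([0,0,1]); x=np.cos(th)*h+np.sin(th)*np.array([0,0,1])
g=np.array([542,-128,165.])
print('x',x,'z',z); delta(g+19*z-100*z,x,z)
i=ctrl.camera_info('wrist'); im=ctrl.capture('wrist'); cv2.imwrite('pics/w3.png',im[:,:,::-1])
print(proj('wrist',[[542,-128,165]],i))
E
```

```text
x [0.613 0.194 0.766] z [ 0.73   0.232 -0.643]
t 6.0 tcp [ 423.31  -170.763  286.309] x [ 0.954  0.301 -0.001] z [-0.003  0.006 -1.   ] F [ 0.186 -1.63   0.247] grip 0.8562857212128646 0.0 j [-0.643  0.125  1.589  0.004  1.434  0.622]
 turn [-0.007  1.112 -0.006] offset in new axes [-0.099 -0.041  0.78 ]
 offset [ 0.534 -0.038  0.577]
[[312.768  39.842]]
```

View pics/w3.png

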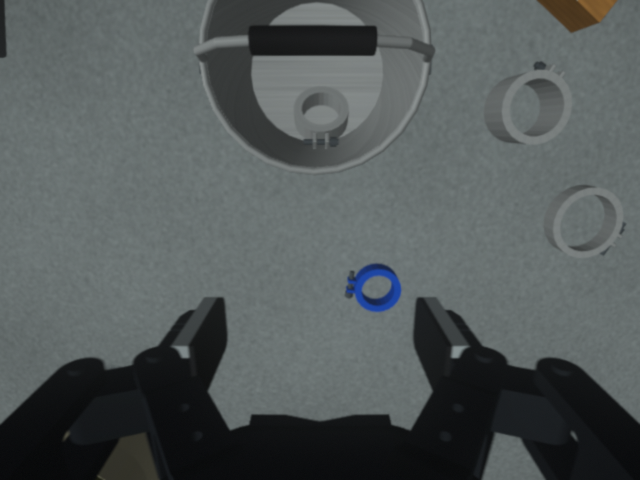

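The clamp lies on the pail floor at (320,112), and the handle is at (313,40). To grip the handle, the closing axis must be perpendicular to it, so I turn −90° about tool z and then tilt −50° about tool x.

Request:
arm_command --increments '[{"dr": [0, 0, -0.182], "offset": [0, 0, 0], "hand": 0}, {"dr": [0, 0, -0.182], "offset": [0, 0, 0], "hand": 0}, {"dr": [0, 0, -0.182], "offset": [0, 0, 0], "hand": 0}, {"dr": [0, 0, -0.182], "offset": [0, 0, 0], "hand": 0}, {"dr": [0, 0, -0.182], "offset": [0, 0, 0], "hand": 0}, {"dr": [0, 0, -0.182], "offset": [0, 0, 0], "hand": 0}, {"dr": [0, 0, -0.182], "offset": [0, 0, 0], "hand": 0}, {"dr": [0, 0, -0.182], "offset": [0, 0, 0], "hand": 0}]'

```text
time_s: 6.85
eef_pos: [424.0, -170.0, 284.6]
ee_rot: [-0.005, 0.746, 0.666, 0.001]
force: [-0.9, 0.9, 0.7]
grip_width: 0.5
grip_force: 0.0
```

Request:
arm_command --increments '[{"dr": [0, 0, -0.182], "offset": [0, 0, 0], "hand": 0}, {"dr": [0, 0, -0.182], "offset": [0, 0, 0], "hand": 0}, {"dr": [0, 0, -0.18], "offset": [0, 0, 0], "hand": 0}, {"dr": [-0.18, 0, 0], "offset": [0, 0, 0], "hand": 0}, {"dr": [-0.18, 0, 0], "offset": [0, 0, 0], "hand": 0}, {"dr": [-0.18, 0, 0], "offset": [0, 0, 0], "hand": 0}, {"dr": [-0.18, 0, 0], "offset": [0, 0, 0], "hand": 0}, {"dr": [-0.18, 0, 0], "offset": [0, 0, 0], "hand": 0}]'

```text
time_s: 7.65
eef_pos: [423.9, -170.5, 285.7]
ee_rot: [0.203, 0.555, 0.756, 0.283]
force: [0.4, -0.1, -0.3]
grip_width: 0.502
grip_force: 0.0
```

Request:
arm_command --increments '[{"dr": [-0.18, 0, 0], "offset": [0, 0, 0], "hand": 0}, {"dr": [0, 0, 0], "offset": [0, 0, 0], "hand": 0}]'

```text
time_s: 7.85
eef_pos: [422.6, -170.6, 283.6]
ee_rot: [0.238, 0.542, 0.733, 0.335]
force: [-0.2, -0.6, -0.4]
grip_width: 0.502
grip_force: 0.0
```

```bash
cat >> h.py <<'E'
def tilted(thd,yawd):
    th,yaw=np.radians([thd,yawd]); h=np.array([np.cos(yaw),np.sin(yaw),0])
    return np.array([-np.sin(yaw),np.cos(yaw),0]), np.sin(th)*h-np.cos(th)*np.array([0,0,1])
E
python3 - <<'E'
from h import *
x,z=tilted(50,17.6); g=np.array([542,-128,165.])
for b in (100,0): delta(g+(19-b)*z,x,z)
E
```

```text
t 7.85 tcp [ 422.586 -170.561  283.598] x [-0.299  0.954  0.014] z [ 0.712  0.233 -0.662] F [-0.174 -0.628 -0.423] grip 0.5022713461684734 0.0 j [-1.12  -0.095  2.051  0.912  1.221 -1.766]
 turn [-0.032 -0.008 -0.016] offset in new axes [ 0.037 -0.078  0.769]
 offset [ 0.031 -0.059  0.771]
t 7.85 tcp [ 422.586 -170.561  283.598] x [-0.299  0.954  0.014] z [ 0.712  0.233 -0.662] F [-0.174 -0.628 -0.423] grip 0.5022713461684734 0.0 j [-1.12  -0.095  2.051  0.912  1.221 -1.766]
 turn [-0.032 -0.008 -0.016] offset in new axes [ 0.037 -0.078  1.602]
 offset [ 0.026 -0.038  1.604]
```

Request:
arm_command --increments '[{"dr": [-0.032, -0.008, -0.016], "offset": [0, 0, 0], "hand": 0}, {"dr": [0, 0, 0], "offset": [0.037, -0.078, 0.25], "hand": 0}, {"dr": [0, 0, 0], "offset": [0, 0, 0.25], "hand": 0}, {"dr": [0, 0, 0], "offset": [0, 0, 0.25], "hand": 0}, {"dr": [0, 0, 0], "offset": [0, 0, 0], "hand": 0}, {"dr": [0, 0, 0], "offset": [0, 0, 0], "hand": 0}]'

```text
time_s: 8.45
eef_pos: [482.6, -146.7, 220.6]
ee_rot: [0.25, 0.533, 0.734, 0.34]
force: [-0.8, -0.6, 0.4]
grip_width: 0.501
grip_force: 0.0
```

```bash
python3 - <<'E'
from h import *
x,z=tilted(50,17.6); g=np.array([542,-128,165.])
delta(g+19*z,x,z)
i=ctrl.camera_info('wrist'); im=ctrl.capture('wrist'); s=ctrl.capture('scene'); cv2.imwrite('pics/w4.png',np.hstack([cv2.resize(im[:,:,::-1],(400,300)),cv2.resize(s[120:360,140:460,::-1],(400,300))]))
print(proj('wrist',[[542,-128,165]],i)*400/640)
E
```

```text
t 8.45 tcp [ 482.572 -146.7    220.64 ] x [-0.308  0.951 -0.005] z [ 0.728  0.233 -0.645] F [-0.822 -0.612  0.384] grip 0.5008992343553194 0.0 j [-0.935  0.076  2.085  1.067  0.973 -1.888]
 turn [-0.004 -0.002  0.009] offset in new axes [-0.001 -0.021  0.854]
 offset [-0.002 -0.019  0.854]
[[196.901 154.284]]
```

View pics/w4.png

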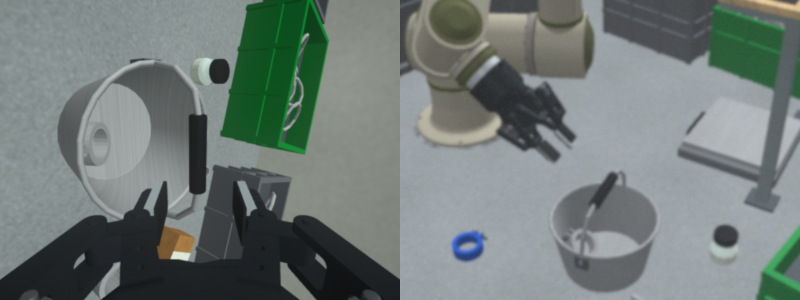

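The handle grip sits at (198,153) in the half-size wrist picture, against a prediction of (197,154). The fingers straddle its line, so I advance.

Request:
arm_command --increments '[{"dr": [0, 0, 0], "offset": [0, -0.02, 0.25], "hand": 0}, {"dr": [0, 0, 0], "offset": [0, 0, 0.25], "hand": 0}, {"dr": [0, 0, 0], "offset": [0, 0, 0.2], "hand": 0}, {"dr": [0, 0, 0], "offset": [0, 0, 0.15], "hand": 0}, {"dr": [0, 0, 0], "offset": [0, 0, 0], "hand": 0}, {"dr": [0, 0, 0], "offset": [0, 0, 0], "hand": 0}]'

```text
time_s: 9.15
eef_pos: [554.9, -124.9, 154.1]
ee_rot: [0.251, 0.533, 0.733, 0.339]
force: [0.3, -0.6, 1.0]
grip_width: 0.5
grip_force: 0.0
```

Request:
arm_command --increments '[{"dr": [0, 0, 0], "offset": [0, 0, 0], "hand": -1}, {"dr": [0, 0, 0], "offset": [0, 0, 0], "hand": -1}, {"dr": [0, 0, 0], "offset": [0, 0, 0], "hand": -1}, {"dr": [0, 0, 0], "offset": [0, 0, 0], "hand": -1}, {"dr": [0, 0, 0], "offset": [0, 0, 0], "hand": -1}, {"dr": [0, 0, 0], "offset": [0, 0, 0], "hand": -1}]' --grip_force 60

```text
time_s: 9.75
eef_pos: [555.2, -125.3, 154.5]
ee_rot: [0.252, 0.533, 0.733, 0.339]
force: [-5.4, -1.4, 6.6]
grip_width: 0.188
grip_force: 58.5
```

```bash
python3 - <<'E'
from h import *
x,z=tilted(50,17.6); g=np.array([542,-128,165.])
delta(g+19*z+[0,0,100],x,z)
E
```

```text
t 9.75 tcp [ 555.163 -125.255  154.469] x [-0.304  0.953 -0.007] z [ 0.732  0.229 -0.642] F [-5.363 -1.384  6.577] grip 0.1880900308848988 58.463226556777954 j [-0.749  0.307  2.021  1.27   0.771 -2.017]
 turn [0.001 0.004 0.009] offset in new axes [ 0.011  0.634 -0.519]
 offset [ 0.005  0.634 -0.519]
```

Gripped at about 16 mm. I lift slowly along world up, which is tool (0, 0.766, −0.643).

Request:
arm_command --increments '[{"dr": [0, 0, 0], "offset": [0, 0.06, -0.05], "hand": -1}, {"dr": [0, 0, 0], "offset": [0, 0.1, -0.084], "hand": -1}, {"dr": [0, 0, 0], "offset": [0, 0.13, -0.11], "hand": -1}, {"dr": [0, 0, 0], "offset": [0, 0.13, -0.11], "hand": -1}, {"dr": [0, 0, 0], "offset": [0, 0.13, -0.11], "hand": -1}, {"dr": [0, 0, 0], "offset": [0, 0.07, -0.06], "hand": -1}, {"dr": [0, 0, 0], "offset": [0, 0, 0], "hand": -1}, {"dr": [0, 0, 0], "offset": [0, 0, 0], "hand": -1}]'

```text
time_s: 10.55
eef_pos: [554.0, -123.8, 249.6]
ee_rot: [0.25, 0.534, 0.733, 0.339]
force: [0.7, 0.4, -6.3]
grip_width: 0.186
grip_force: 58.9
```

Request:
arm_command --increments '[{"dr": [0, 0.083, -0.07], "offset": [0, 0, 0], "hand": -1}, {"dr": [0, 0.083, -0.07], "offset": [0, 0, 0], "hand": -1}, {"dr": [0, 0.083, -0.07], "offset": [0, 0, 0], "hand": -1}, {"dr": [0, 0.083, -0.07], "offset": [0, 0, 0], "hand": -1}, {"dr": [0, 0.083, -0.07], "offset": [0, 0, 0], "hand": -1}, {"dr": [0, 0, 0], "offset": [0, 0, 0], "hand": -1}]'

```text
time_s: 11.15
eef_pos: [554.7, -124.9, 249.2]
ee_rot: [0.172, 0.367, 0.83, 0.384]
force: [1.2, -1.0, -6.0]
grip_width: 0.189
grip_force: 58.9
```

```bash
python3 - <<'E'
from h import *
x,z=tilted(50,42)
delta(np.array([490,324,265])+19*z,x,z)
s=ctrl.capture('scene'); im=ctrl.capture('wrist');cv2.imwrite('pics/w5.png',np.hstack([cv2.resize(im[:,:,::-1],(400,300)),cv2.resize(s[90:390,140:540,::-1],(400,300))]))
E
```

```text
t 11.15 tcp [ 554.737 -124.886  249.197] x [-0.672  0.741 -0.004] z [ 0.567  0.511 -0.646] F [ 1.203 -1.005 -5.967] grip 0.1893293512522409 58.894500732421875 j [-0.8    0.294  1.724  0.929  1.26  -1.906]
 turn [-0.005  0.     0.007] offset in new axes [3.141 1.452 1.684]
 offset [3.133 1.476 1.678]
```

View pics/w5.png

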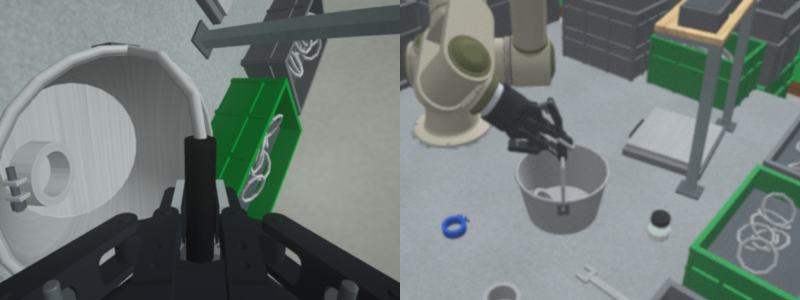

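The pail hangs upright with the clamp inside, visible at (45,172) in the half-size wrist picture. I carry it over to a point in front of the scale.

Request:
arm_command --increments '[{"dr": [0, 0, 0], "offset": [0.064, 0.03, 0.034], "hand": -1}, {"dr": [0, 0, 0], "offset": [0.127, 0.059, 0.068], "hand": -1}, {"dr": [0, 0, 0], "offset": [0.212, 0.098, 0.114], "hand": -1}, {"dr": [0, 0, 0], "offset": [0.212, 0.098, 0.114], "hand": -1}, {"dr": [0, 0, 0], "offset": [0.212, 0.098, 0.114], "hand": -1}, {"dr": [0, 0, 0], "offset": [0.212, 0.098, 0.114], "hand": -1}, {"dr": [0, 0, 0], "offset": [0.212, 0.098, 0.114], "hand": -1}, {"dr": [0, 0, 0], "offset": [0.212, 0.098, 0.114], "hand": -1}]'

```text
time_s: 12.05
eef_pos: [527.7, 91.6, 250.8]
ee_rot: [0.173, 0.367, 0.83, 0.384]
force: [1.6, 0.8, -5.3]
grip_width: 0.193
grip_force: 58.9
```

Request:
arm_command --increments '[{"dr": [0, 0, 0], "offset": [0.212, 0.098, 0.114], "hand": -1}, {"dr": [0, 0, 0], "offset": [0.212, 0.098, 0.114], "hand": -1}, {"dr": [0, 0, 0], "offset": [0.212, 0.098, 0.114], "hand": -1}, {"dr": [0, 0, 0], "offset": [0.212, 0.098, 0.114], "hand": -1}, {"dr": [0, 0, 0], "offset": [0.127, 0.059, 0.068], "hand": -1}, {"dr": [0, 0, 0], "offset": [0.064, 0.03, 0.034], "hand": -1}, {"dr": [0, 0, 0], "offset": [0, 0, 0], "hand": -1}, {"dr": [0, 0, 0], "offset": [0, 0, 0], "hand": -1}]'

```text
time_s: 12.85
eef_pos: [510.5, 240.9, 250.9]
ee_rot: [0.173, 0.367, 0.83, 0.384]
force: [-0.3, 0.4, -5.3]
grip_width: 0.191
grip_force: 58.9
```

```bash
python3 - <<'E'
from h import *
x,z=tilted(50,42)
delta(np.array([490,324,265])+19*z,x,z)
s=ctrl.capture('scene'); t=ctrl.capture('top');cv2.imwrite('pics/w6.png',np.hstack([cv2.resize(t[120:360,60:380,::-1],(400,300)),cv2.resize(s[50:350,200:600,::-1],(400,300))]))
E
```

```text
t 12.85 tcp [510.525 240.917 250.922] x [-0.671  0.741 -0.006] z [ 0.569  0.51  -0.645] F [-0.325  0.369 -5.278] grip 0.1911573868544914 58.90279948711395 j [-0.015  0.074  1.992  1.045  0.643 -1.489]
 turn [-0.004  0.002  0.008] offset in new axes [0.629 0.306 0.34 ]
 offset [0.628 0.311 0.338]
```

View pics/w6.png

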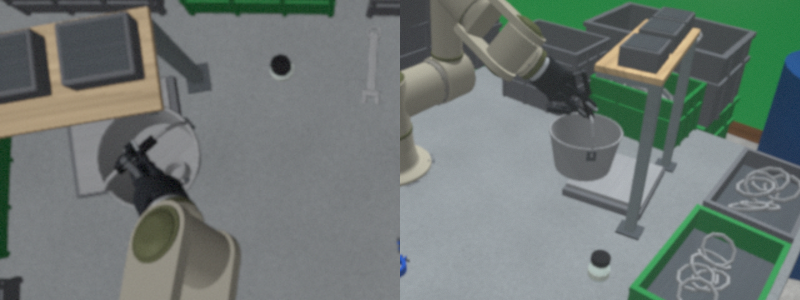

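The pail is clear of the right post and in front of the pan, still upright. I carry on.

Request:
arm_command --increments '[{"dr": [0, 0, 0], "offset": [0.1, 0.05, 0.055], "hand": -1}, {"dr": [0, 0, 0], "offset": [0.2, 0.1, 0.11], "hand": -1}, {"dr": [0, 0, 0], "offset": [0.2, 0.1, 0.11], "hand": -1}, {"dr": [0, 0, 0], "offset": [0.1, 0.05, 0.055], "hand": -1}, {"dr": [0, 0, 0], "offset": [0, 0, 0], "hand": -1}, {"dr": [0, 0, 0], "offset": [-0.09, 0.09, 0.11], "hand": -1}, {"dr": [0, 0, 0], "offset": [-0.09, 0.09, 0.11], "hand": -1}, {"dr": [0, 0, 0], "offset": [-0.09, 0.09, 0.1], "hand": -1}]'

```text
time_s: 13.75
eef_pos: [562.1, 339.0, 252.3]
ee_rot: [0.173, 0.367, 0.83, 0.384]
force: [0.1, -0.2, -5.2]
grip_width: 0.192
grip_force: 58.9
```

Request:
arm_command --increments '[{"dr": [0, 0, 0], "offset": [0, 0, 0], "hand": -1}, {"dr": [0, 0, 0], "offset": [0, 0, 0], "hand": -1}, {"dr": [0, 0, 0], "offset": [0, 0, 0], "hand": -1}]'

```text
time_s: 14.05
eef_pos: [560.6, 339.7, 252.3]
ee_rot: [0.173, 0.367, 0.83, 0.384]
force: [-1.5, 0.3, -5.8]
grip_width: 0.188
grip_force: 59.0
```

```bash
python3 - <<'E'
from h import *
x,z=tilted(50,42)
delta(np.array([549,334,200])+19*z,x,z)
s=ctrl.capture('scene'); t=ctrl.capture('top');cv2.imwrite('pics/t7.png',t[:,:,::-1]);cv2.imwrite('pics/s7.png',s[:,:,::-1])
cv2.imwrite('pics/w7.png',np.hstack([cv2.resize(t[150:300,90:290,::-1],(400,300)),cv2.resize(s[90:270,280:520,::-1],(400,300))]))
E
```

```text
t 14.05 tcp [560.556 339.653 252.341] x [-0.671  0.741 -0.006] z [ 0.568  0.51  -0.646] F [-1.52   0.263 -5.814] grip 0.18825502168972771 59.040019512176514 j [ 0.214  0.254  1.77   0.914  0.496 -1.21 ]
 turn [-0.005  0.002  0.008] offset in new axes [ 0.029 -0.4    0.36 ]
 offset [ 0.032 -0.399  0.361]
```

View pics/w7.png

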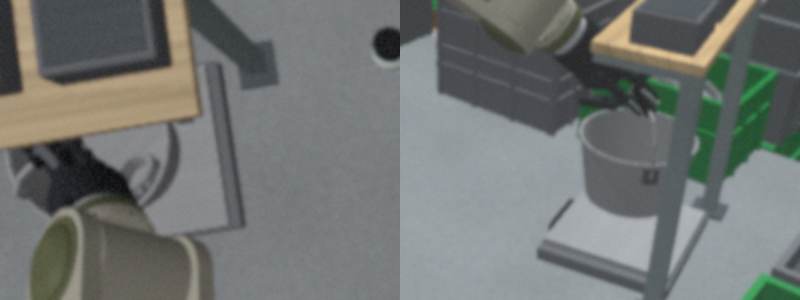

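The pail hangs over the pan in both views, about 60 mm up. Before lowering, I check the pan centre numerically with edge profiles in the first pictures.

```bash
python3 - <<'E'
from h import *
from scipy.ndimage import map_coordinates as mc
yaw=np.radians(9.6);xs=np.array([np.cos(yaw),np.sin(yaw),0]);ys=np.array([-np.sin(yaw),np.cos(yaw),0]);c=np.array([549,334,35.])
s=np.arange(-30,31,1.)
for n in('top','scene'):
    im=cv2.cvtColor(cv2.imread(f'pics/{n}0.png'),cv2.COLOR_BGR2GRAY).astype(float)
    for nm,d,t,rng in(('front',-xs,ys,(-90,90)),('left',ys,xs,(-95,-60)),('right',-ys,xs,(-95,-60)),('rightback',-ys,xs,(-20,60)),('leftback',ys,xs,(-20,60)),('rear',xs,ys,(-90,90))):
        prof=np.mean([mc(im,proj(n,[c+d*(105+k)+t*u for k in s]).T[::-1],order=1) for u in np.linspace(*rng,25)],0)
        print(n,nm,np.round(prof[::3]).astype(int))
E
```

```text
top front [137 137 137 138 138 137 137 137 134 120  97  82  77  78  89 106 119 123
 123 123 124]
top left [138 138 137 137 138 138 137 138 137 134 123 107 103 112 121 124 124 124
 123 123 122]
top right [137 137 137 137 137 137 137 137 135 122  98  94  99 100  93  77  72  97
 118 122 123]
top rightback [135 137 138 134 129 130 135 138 134 113  93  95  99  98  89  72  78 106
 122 124 125]
top leftback [139 139 139 138 138 139 139 139 139 138 130 118 114 119 125 128 129 128
 129 129 129]
top rear [141 143 145 146 145 146 149 152 155 157 155 140 109  76  65  66  71  83
  93  97  96]
scene front [176 175 176 176 176 175 174 172 162 144 127 127 142 154 160 161 161 161
 161 161 161]
scene left [178 178 178 178 178 177 176 176 176 174 172 169 167 164 163 162 161 161
 161 160 160]
scene right [174 174 174 174 174 173 172 168 159 144 128 117 112 114 118 123 125 122
 115 106  97]
scene rightback [180 181 181 180 180 180 178 172 160 142 125 115 112 116 122 127 128 124
 115 103  93]
scene leftback [152 151 151 150 149 148 148 147 145 143 141 138 135 133 131 131 130 130
 130 130 129]
scene rear [116 121 127 134 140 147 153 160 167 171 163 140 121 110 110 132 153 160
 161 161 161]
```

Pan edges match within about 2 mm in both cameras. I lower the pail.

Request:
arm_command --increments '[{"dr": [0, 0, 0], "offset": [0.03, 0.01, 0.01], "hand": -1}, {"dr": [0, 0, 0], "offset": [0, -0.08, 0.067], "hand": -1}, {"dr": [0, 0, 0], "offset": [0, -0.1, 0.084], "hand": -1}, {"dr": [0, 0, 0], "offset": [0, -0.1, 0.084], "hand": -1}, {"dr": [0, 0, 0], "offset": [0, -0.05, 0.042], "hand": -1}, {"dr": [0, 0, 0], "offset": [0, -0.03, 0.025], "hand": -1}, {"dr": [0, 0, 0], "offset": [0, 0, 0], "hand": -1}, {"dr": [0, 0, 0], "offset": [0, 0, 0], "hand": -1}]'

```text
time_s: 14.95
eef_pos: [560.0, 343.9, 197.0]
ee_rot: [0.173, 0.366, 0.83, 0.384]
force: [-0.0, -0.1, -6.1]
grip_width: 0.185
grip_force: 59.1
```

```bash
python3 - <<'E'
from h import *
x,z=tilted(50,42)
delta(np.array([550.5,335,201.7])+19*z,x,z)
E
```

```text
t 14.95 tcp [559.976 343.936 197.035] x [-0.672  0.741 -0.006] z [ 0.569  0.51  -0.645] F [-0.029 -0.067 -6.106] grip 0.18470730029875942 59.06052231788635 j [ 0.224  0.334  1.83   1.16   0.417 -1.479]
 turn [-0.003  0.002  0.009] offset in new axes [-0.003 -0.04   0.05 ]
 offset [-0.002 -0.04   0.05 ]
```

Request:
arm_command --increments '[{"dr": [0, 0, 0], "offset": [0, -0.02, 0.023], "hand": -1}, {"dr": [0, 0, 0], "offset": [0, -0.02, 0.018], "hand": -1}, {"dr": [0, 0, 0], "offset": [0, -0.01, 0.009], "hand": -1}, {"dr": [0, 0, 0], "offset": [0, 0, 0], "hand": -1}, {"dr": [0, 0, 0], "offset": [0, 0, 0], "hand": -1}]'

```text
time_s: 15.45
eef_pos: [561.1, 344.3, 189.5]
ee_rot: [0.174, 0.366, 0.829, 0.385]
force: [-2.4, -3.1, 5.4]
grip_width: 0.186
grip_force: 60.3
```

The force went from −6 to +5 N, so the pail stands on the pan while held. I release and back out along the tool axis.

Request:
arm_command --increments '[{"dr": [0, 0, 0], "offset": [0, 0, 0], "hand": -1}, {"dr": [0, 0, 0], "offset": [0, 0, 0], "hand": -0.1}, {"dr": [0, 0, 0], "offset": [0, 0, 0], "hand": -0.1}, {"dr": [0, 0, 0], "offset": [0, 0, 0], "hand": -0.1}, {"dr": [0, 0, 0], "offset": [0, 0, 0], "hand": -0.1}, {"dr": [0, 0, 0], "offset": [0, 0, -0.1], "hand": -0.1}, {"dr": [0, 0, 0], "offset": [0, 0, -0.25], "hand": -0.1}, {"dr": [0, 0, 0], "offset": [0, 0, -0.25], "hand": -0.1}]'

```text
time_s: 16.25
eef_pos: [518.3, 306.9, 234.8]
ee_rot: [0.173, 0.366, 0.83, 0.384]
force: [0.6, -0.0, 0.3]
grip_width: 0.448
grip_force: 0.0
```

Request:
arm_command --increments '[{"dr": [0, 0, 0], "offset": [0, 0, -0.3], "hand": -0.1}, {"dr": [0, 0, 0], "offset": [0, 0, -0.3], "hand": -0.1}, {"dr": [0, 0, 0], "offset": [0, 0, -0.3], "hand": -0.1}, {"dr": [0, 0, 0], "offset": [0, 0, 0], "hand": -0.1}, {"dr": [0, 0, 0], "offset": [0, 0, 0], "hand": -0.1}]'

```text
time_s: 16.75
eef_pos: [457.9, 252.0, 304.7]
ee_rot: [0.174, 0.366, 0.829, 0.384]
force: [0.8, -0.1, 0.0]
grip_width: 0.449
grip_force: 0.0
```

```bash
python3 - <<'E'
from h import *
s,e,R=st(); print(s['time_s'],e,np.array(s['force']),s['grip_width'])
i=ctrl.camera_info('wrist'); im=ctrl.capture('wrist'); b=np.uint8(im.max(2)<45)*255
pg=proj('wrist',[[550.5,335,200],[550.5-26.8,335+29.7,200],[550.5+26.8,335-29.7,200]],i); print('predicted grip',pg)
cs,_=cv2.findContours(b,cv2.RETR_EXTERNAL,cv2.CHAIN_APPROX_NONE)
for c in cs:
    if cv2.contourArea(c)>300: print(cv2.minAreaRect(c))
# fixed views: compare pan-side cameras, grip in scene
sc=ctrl.capture('scene'); print('scene pred',proj('scene',[[550.5,335,200]]))
m=np.uint8(sc.max(2)<50)[60:260,350:480]
cs,_=cv2.findContours(m,cv2.RETR_EXTERNAL,cv2.CHAIN_APPROX_NONE)
for c in cs:
    if cv2.contourArea(c)>15: r=cv2.minAreaRect(c);print('scene',r[0][0]+350,r[0][1]+60,r[1:])
E
```

```text
16.75 [457.922 252.003 304.652] [ 0.798 -0.077  0.046] 0.44891352452595495
predicted grip [[319.27  217.58 ]
 [319.59  168.65 ]
 [318.973 263.18 ]]
((319.5, 384.0), (639.0, 190.0), 0.0)
((320.5, 216.0), (96.0, 19.0), 90.0)
((95.7633285522461, 139.6086883544922), (16.763925552368164, 97.03369140625), 26.241348266601562)
scene pred [[423.109 171.956]]
scene 422.00000762939453 170.50000762939453 ((14.230247497558594, 4.110960960388184), 71.56504821777344)
scene 364.0 113.5 ((43.0, 28.0), 90.0)
```

The grip stands where predicted in both views ((320.5,216) against (319,218), and (422,170.5) against (423,172)). The pail is therefore centred and upright, the arm is clear, and I hand in.

```bash
python3 -c "
from rig import ctrl
print(ctrl.finish_job())"
```

```text
the job is handed in; nothing more can be done
None
```

I handed the job in at about 17 s: the smallest clamp went into the pail, and the pail stands released within about 2 mm of the pan's measured middle, with the arm clear. The hand-in returned no verdict; I last saw the clamp inside the pail in the wrist picture just after the lift.

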